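# Lay out the brazing kit

### The arm

A 6-joint arm with a two-finger parallel gripper is mounted at the origin on the work surface. World frame = base frame: x ahead of the robot, y to its left, z up, the work surface at z = 0. Lengths are in m, angles in rad, forces in N, time in s.
With the tool pointing down it reaches from about 0.325 to 0.9 m from the base axis. Payload 6.1 kg.
Tool frame: the origin (TCP) lies at the very end of the fingers, on their centre line; the grasp point (between the pads) lies 19 mm behind it; z points along the fingers, y is the direction in which the jaws open and shut (so a half turn about z gives the same grasp; the last joint's range is limited). The gripper opens to 85 mm and grips with 20 to 120 N. Pads are 22 mm wide; open, the fingers measure 114 mm over their backs; the gripper's body (76 mm by 85 mm) begins 54 mm behind the grasp point. The pads swing forward as they close: fully open they stand 13 mm farther back than shut.
Start: joints at [-1.245, 0.22, 1.526, -0, 1.395, -0.126], TCP at [0.273, -0.562, 0.231] pointing down, gripper open.
Joint ranges: [-2.98, 2.98], [-0.91, 2.08], [0.09, 2.57], [-1.24, 4.39], [0.2, 2.65], [-2.68, 2.68]. Speed limits (rad/s): [2.57, 2.57, 3.01, 3.14, 3.14, 3.14].

### API

Orientations are given as a unit quaternion [w, x, y, z].
In Python, from bench import robot, cams, workorder, models gives the robot as it stands.
- The arm moves only by the tool jog_arm, never from a script. Its argument "commands" is a list of rows, each an object of numbers: "dx", "dy", "dz": the shift along the tool's x, y, z in units of 150 mm (1.0 is 150 mm); "ax", "ay", "az": the turn, a rotation vector about the tool's x, y, z in units of 360 degrees (1.0 is 360 degrees); "grip": the finger opening in mm, from 0 to 85.4. In form: [{"dx": .., "dy": .., "dz": .., "ax": .., "ay": .., "az": .., "grip": ..}, ...]. A call has 1 to 8 rows; each row is the pose to reach, as a shift and turn from the pose measured when the call began, along the tool's axes at that moment, turning the shorter way round; what a row does not reach only later rows make up. A row lasts 1/10 s, in which the tool goes at most 50 mm and 8.59 degrees, less where a joint would pass 70% of its speed; a pose out of reach is approached as far as the arm can. A call with a number of a shift or a turn outside -1 to 1 is refused whole. A call with a gripper value outside its range is refused whole. The fingers move at their own pace and stop on an object; "newtons" is the grip in N (left out, the last holds). Time passes only in rows, so rows that repeat a pose let the fingers close. It gives the time, the measured TCP pose, the force and the opening at its end, in the units of the state.
- robot.observe(): the state, without advancing time (a new reading comes with each control period).
- cams.camera(name): name is "side" or "top"; returns a dict with "color" (384x512x3 uint8, blue, green, red), "mtx" (3x3 intrinsics, pixels), "camera_from_world" (4x4, takes a point from world to camera coordinates). Camera axes: x right, y up, looking along -z (the intrinsics and any distortion apply to the point x, -y, -z); pixel columns grow to the right and rows downward; lengths in m; the calibration is good to about 2 mm. A picture is of the moment at which its call begins. There is no depth.
- workorder.job_done(): hands the job in, once; it reports no verdict.
Trained networks look in a picture, given as the dict that the camera call returned (one of the last four; its "shot" number tells which), for a name from the list of things; names that differ only in an ending like _2 or _b are one class to them, and where a whole thing is asked for, a point or a joint stands for the part that bears it (a point fixed in the world has none). Each returns a list of dicts, best first, with "score" (0 to 1); they miss things now and then, are a little off and sometimes report something else, mostly with a low value. They report only what shows in the picture. A call takes as long as a camera call. They do not tell look-alikes from the thing itself.
- models.masks_of(picture, label): "region" (384x512 bool, what is visible of it) and "rect" ([left, top, right, bottom] in pixels, round what is visible of it).
The state is a dict: "t": time; "joint_positions": joint angles; "qvel": joint speeds; "tau": joint torques, N m; "ee_pos": TCP position; "eef_rot": TCP orientation; "force": force on the tool from outside, world axes, zero at the start; "ft_torque": the same for the moment, N m; "opening": opening from 0.0 (shut) to 1.0 (fully open).
Only numpy, scipy, OpenCV 4.12 (cv2) and the standard library are available. Lean on these libraries where they do the work, as an engineer would, in place of code of your own. Each camera call takes 0.05 s, during which the arm holds its last target. There are 200 camera calls.

### The job

Lay out the kit for the next brazing job in the aluminium tray: the copper tee in the middle of the red liner, the copper elbow in the middle of the blue one, the copper coupling in the middle of the yellow one and the flux pot in the middle of the green one. The tee and elbow lie flat and the coupling and pot stand upright, as they do now; leave the grey steel tee and steel coupling where they are.

Things in the scene. Friction and masses are not known exactly. Their poses are not given: they have to be found in the camera images.
- copper_tee: orange-brown copper pipe tee lying flat, 26 mm high: round sockets 26 mm thick with black mouths. Origin on the underside at the middle of its 64 x 55 mm outline, z up; tube axes 13 mm above it. The run lies along x, -32 to 32 mm, at y = -14.5 mm; the branch, at x = 0, points to +y and ends at y = 27.5 mm. Grip the branch (free from y = 2 mm) across x, at y = 15.5 mm. 0.08 to 0.15 kg. Goes in red.
- copper_elbow: orange-brown copper 90 degree elbow lying flat, 26 mm high: two arms 26 mm thick with black mouths. Origin on the underside at the middle of its 55 x 55 mm outline, z up; tube axes 13 mm above it. Corner at x = y = -14.5 mm; one arm points to +x and ends at x = 27.5 mm, the other to +y and ends at y = 27.5 mm. Grip the first across y at x = 15.5 mm (or the other likewise). 0.07 to 0.14 kg. Goes in blue.
- copper_coupling: orange-brown copper straight pipe coupling: a plain tube with black mouth, 28 mm outside diameter, 48 mm tall, standing on end. Origin at the centre of the underside, z up. 0.06 to 0.13 kg. Goes in the yellow liner.
- flux_pot: round flux pot, white with a black lid, 42 mm diameter, 44 mm tall (closed, the lid is fast), standing upright. Origin at the centre of the underside, z up. 0.06 to 0.13 kg. Goes in the green liner.
- steel_tee: grey steel look-alike pipe tee lying flat, 26 mm high: round sockets 26 mm thick with black mouths. Origin on the underside at the middle of its 64 x 55 mm outline, z up; tube axes 13 mm above it. The run lies along x, -32 to 32 mm, at y = -14.5 mm; the branch, at x = 0, points to +y and ends at y = 27.5 mm. Grip the branch (free from y = 2 mm) across x, at y = 15.5 mm. 0.08 to 0.15 kg. Stays put.
- steel_coupling: grey steel look-alike straight pipe coupling: a plain tube with black mouth, 28 mm outside diameter, 48 mm tall, standing on end. Origin at the centre of the underside, z up. 0.06 to 0.13 kg. Stays put.
- red_bay: fixed shallow square red liner, one of four, 2 x 2 at 112 mm pitch, in an aluminium tray 236 mm square (one common yaw; colours change places). Outside 110, inside 104 mm square. Origin under its centre, 4 mm above the bench; x, y along its sides. Inner floor 3 mm above the origin (7 mm above bench), wall 3 mm thick, rim 22 mm above the origin (26 mm above bench). For the copper tee.
- blue_bay: fixed shallow square blue liner, one of four, 2 x 2 at 112 mm pitch, in an aluminium tray 236 mm square (one common yaw; colours change places). Outside 110, inside 104 mm square. Origin under its centre, 4 mm above the bench; x, y along its sides. Inner floor 3 mm above the origin (7 mm above bench), wall 3 mm thick, rim 22 mm above the origin (26 mm above bench). For the copper elbow.
- yellow_bay: fixed shallow square yellow liner, one of four, 2 x 2 at 112 mm pitch, in an aluminium tray 236 mm square (one common yaw; colours change places). Outside 110, inside 104 mm square. Origin under its centre, 4 mm above the bench; x, y along its sides. Inner floor 3 mm above the origin (7 mm above bench), wall 3 mm thick, rim 22 mm above the origin (26 mm above bench). For the copper coupling.
- green_bay: fixed shallow square green liner, one of four, 2 x 2 at 112 mm pitch, in an aluminium tray 236 mm square (one common yaw; colours change places). Outside 110, inside 104 mm square. Origin under its centre, 4 mm above the bench; x, y along its sides. Inner floor 3 mm above the origin (7 mm above bench), wall 3 mm thick, rim 22 mm above the origin (26 mm above bench). For the flux pot.
Not all that is in view belongs to the job. Leave any turquoise look-alike of the copper_elbow alone.

How it is judged:
At the end, for the whole second after the job is handed in: Copper tee, copper elbow, copper coupling and flux pot rest on the floors of the red, blue, yellow and green liners, origins within 15 mm of the liner centres, flat or upright within 0.2 rad, still (under 0.02 m/s); steel tee and coupling within 25 mm of their starts, never over 40 mm (horizontal distance between copper_tee and red_bay below 0.015 m and z of copper_tee in the frame of red_bay between -0.002 and 0.008 m and angle between each of copper_tee, copper_elbow, copper_coupling, flux_pot's own z axis and vertical below 0.2 rad and linear speed of each of copper_tee, copper_elbow, copper_coupling, flux_pot below 0.02 m/s and horizontal distance between copper_elbow and blue_bay below 0.015 m and z of copper_elbow in the frame of blue_bay between -0.002 and 0.008 m and horizontal distance between copper_coupling and yellow_bay below 0.015 m and z of copper_coupling in the frame of yellow_bay between -0.002 and 0.008 m and horizontal distance between flux_pot and green_bay below 0.015 m and z of flux_pot in the frame of green_bay between -0.002 and 0.008 m and distance of each of steel_tee, steel_coupling from where it was at the start of the episode below 0.025 m); the robot touches nothing.
It fails at once if the steel tee was carried or knocked away (distance of steel_tee from where it was at the start of the episode above 0.04 m).
It fails at once if the steel coupling was carried or knocked away (distance of steel_coupling from where it was at the start of the episode above 0.04 m).
It also fails if it takes over 104 s, if anything falls off the work surface, if the arm or the gripper's body presses on something with over 40 N, if the wrist force passes 120 N, or if a joint passes its speed limit or range.

## Working session

There is one attempt and no reset: what is moved stays moved. The work goes in short steps, Python scripts to look and compute and a tool call to move; the robot and the scene stay as the last step left them, time stands still between calls to the robot, and variables do not carry over. Pictures are saved under pics/ and viewed, about 12 in all and at most 16, crops included, and the job is handed in when it is done.

Besides the shell and the picture viewer there is one more tool, called as name(argument=value, ...) on one line, values as JSON. jog_arm: Moves the arm, as the interface text tells. Its arguments: {"type":"object","properties":{"commands":{"type":"array","items":{"type":"object","properties":{"dx":{"type":"number"},"dy":{"type":"number"},"dz":{"type":"number"},"ax":{"type":"number"},"ay":{"type":"number"},"az":{"type":"number"},"grip":{"type":"number"}}}},"newtons":{"type":"number"}},"required":["commands"]}

```bash
mkdir -p pics
cat > h.py <<'E'
import numpy as np,cv2
from bench import robot,cams,workorder,models
def ray(p,uv):
    T=p["camera_from_world"];K=p["mtx"];R=T[:3,:3];c=-R.T@T[:3,3]
    x=np.linalg.inv(K)@[uv[0],uv[1],1]; d=R.T@np.array([x[0],-x[1],-x[2]]); return c,d
def at(p,uv,z):
    c,d=ray(p,uv); return c+d*(z-c[2])/d[2]
def px(p,w):
    q=p["camera_from_world"]@np.append(w,1); k=p["mtx"]@[q[0],-q[1],-q[2]]; return k[:2]/k[2]
E
cat > a.py <<'E'
from h import *
np.set_printoptions(precision=4,suppress=True)
s=robot.observe();print(s["t"],s["ee_pos"],s["eef_rot"],s["opening"])
P={n:cams.camera(n) for n in("top","side")}
for n,p in P.items():
    cv2.imwrite(f"pics/{n}0.png",cv2.resize(p["color"],(800,600),interpolation=cv2.INTER_CUBIC))
    np.savez(n+"0.npz",**{k:p[k] for k in("color","mtx","camera_from_world")})
    print(n,[k for k in p],"cam at",ray(p,(256,192))[0])
    for l,z in dict(copper_tee=.013,copper_elbow=.013,copper_coupling=.048,flux_pot=.044,steel_tee=.013,steel_coupling=.048,red_bay=.026,blue_bay=.026,yellow_bay=.026,green_bay=.026).items():
        for d in models.masks_of(p,l)[:4]:
            m=cv2.moments(d["region"].astype(np.uint8),True); 
            if m["m00"]<1: continue
            u=(m["m10"]/m["m00"],m["m01"]/m["m00"])
            print(l,round(d["score"],2),np.array(d["rect"]),np.array(u),m["m00"],at(p,u,z)[:2],p["color"][d["region"]].mean(0))
E
python3 a.py
```

```text
0.0 [ 0.2727 -0.5617  0.2302] [-0.0009  0.9746  0.224  -0.0001] 0.9981391238513033
top ['color', 'mtx', 'camera_from_world', 'shot'] cam at [ 0.4298 -0.1127  1.47  ]
copper_tee 0.48 [244.4 209.7 264.3 225.9] [253.3178 217.1355] 214.0 [ 0.4608 -0.0784] [ 83.514  156.9626 234.2757]
copper_elbow 0.78 [357.3 195.5 377.7 212.3] [366.5966 199.5227] 176.0 [ 0.5248 -0.4424] [211.3864 222.4318   7.733 ]
copper_elbow 0.76 [329.7 168.2 346.  188.9] [339.1958 178.8148] 189.0 [ 0.5903 -0.354 ] [ 82.3492 155.4233 234.5714]
copper_elbow 0.74 [329.  139.  338.7 158. ] [332.0051 148.8622] 196.0 [ 0.688  -0.3301] [201.5306 213.1276  16.602 ]
copper_elbow 0.66 [356.9 147.3 380.2 163.1] [369.2596 154.0481] 208.0 [ 0.6731 -0.4511] [194.8365 206.625   20.6442]
copper_coupling 0.55 [255.6 168.  264.9 177.1] [257.6792 172.3962] 53.0 [ 0.602 -0.09 ] [ 78.5094  97.2075 130.8868]
steel_tee 0.53 [327.7 221.5 346.  237.7] [335.1732 227.2771] 231.0 [ 0.4336 -0.3419] [152.987  161.0649 164.5238]
steel_tee 0.31 [139.6 181.3 174.5 214.6] [156.8792 197.8404] 1134.0 [0.5171 0.236 ] [ 11.9771  37.0864 238.5679]
steel_c
[... 1424 characters left out ...]
4.9543 106.9    112.9261]
steel_coupling 0.66 [225.  222.4 236.5 245.1] [230.1627 234.7751] 209.0 [ 0.448  -0.2351] [89.1196 91.3062 99.3349]
red_bay 0.74 [197.9 122.2 236.1 150. ] [216.4677 137.0015] 665.0 [0.5111 0.2337] [ 50.4     55.0842 144.8692]
blue_bay 0.59 [200.8 147.2 244.5 173.6] [223.308  158.0415] 867.0 [0.5073 0.1137] [121.887   83.7647  72.639 ]
blue_bay 0.31 [208.7 196.  232.2 216.5] [221.1276 203.5414] 290.0 [ 0.4555 -0.0904] [ 73.0138  97.8862 152.5759]
yellow_bay 0.78 [236.5 134.9 280.1 167.1] [258.4086 152.3104] 815.0 [0.6192 0.1119] [ 74.4663 152.1448 191.2368]
green_bay 0.89 [228.6 118.9 271.3 146. ] [249.1783 132.3507] 673.0 [0.6208 0.2295] [ 85.529  107.6152  87.7964]
```

Run:
```python
import numpy as np,cv2
c=np.load("top0.npz")["color"]
cv2.imwrite("pics/t1.png",cv2.resize(c[130:245,240:390],None,fx=5,fy=5,interpolation=cv2.INTER_CUBIC))
c=np.load("side0.npz")["color"]
cv2.imwrite("pics/s1.png",cv2.resize(c[110:320,190:370],None,fx=3,fy=2.8,interpolation=cv2.INTER_CUBIC))
```

```text
(no output)
```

View pics/top0.png

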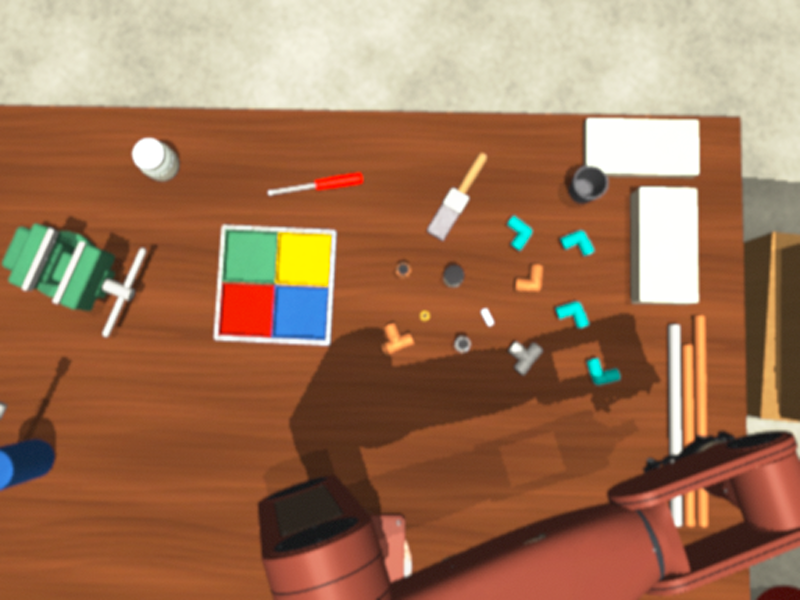

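View pics/t1.png

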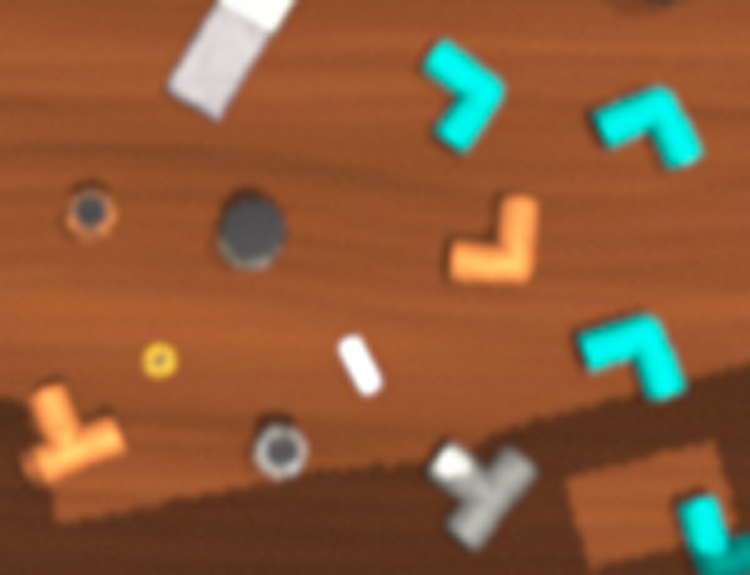

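View pics/s1.png

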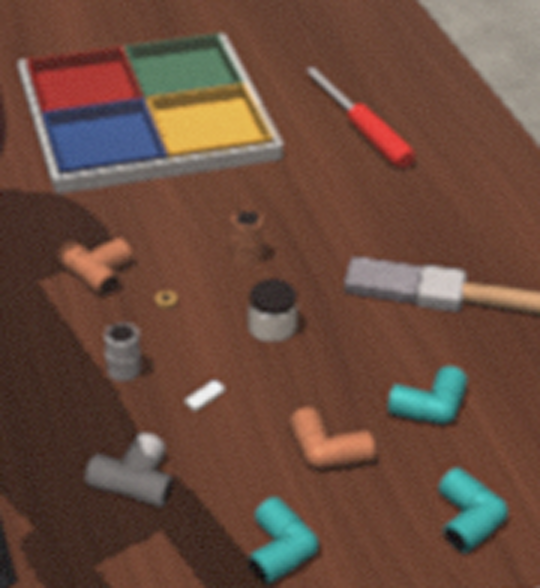

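```bash
cat > fit.py <<'E'
from h import *
from scipy.optimize import minimize
np.set_printoptions(precision=4,suppress=True)
P={n:dict(np.load(n+"0.npz")) for n in("top","side")}
def cyl(a,b,r,n=24):
    a=np.array(a,float);b=np.array(b,float);d=(b-a)/np.linalg.norm(b-a)
    u=np.cross(d,[0.3,.5,.81]);u/=np.linalg.norm(u);v=np.cross(d,u);t=np.linspace(0,2*np.pi,n)
    c=r*(np.outer(np.cos(t),u)+np.outer(np.sin(t),v)); return np.vstack([a+c,b+c])
M=dict(tee=[cyl([-.032,-.0145,.013],[.032,-.0145,.013],.013),cyl([0,-.0145,.013],[0,.0275,.013],.013)],
 elbow=[cyl([-.0145,-.0145,.013],[.0275,-.0145,.013],.013),cyl([-.0145,-.0145,.013],[-.0145,.0275,.013],.013)],
 coup=[cyl([0,0,0],[0,0,.048],.014)],pot=[cyl([0,0,0],[0,0,.044],.021)])
S=6
def sil(p,parts,q,box):
    m=np.zeros(((box[3]-box[1])*S,(box[2]-box[0])*S),np.uint8);c,s=np.cos(q[2]),np.sin(q[2])
    for pts in parts:
        w=pts@np.array([[c,s,0],[-s,c,0],[0,0,1]])+[q[0],q[1],0]
        uv=np.array([px(p,x) for x in w]);uv=((uv+.5-box[:2])*S*16).astype(np.int32)
        cv2.fillConvexPoly(m,cv2.convexHull(uv),1,shift=4)
    return cv2.resize(m.astype(np.float32),None,fx=1/S,fy=1/S,interpolation=cv2.INTER_AREA)
def fit(name,x,y,yaws,views=("top","side")):
    out={}
    for v in views:
        p=P[v];u=px(p,(x,y,.015)).astype(int);box=np.array([u[0]-22,u[1]-22,u[0]+22,u[1]+22])
        im=p["color"][box[1]:box[3],box[0]:box[2]].astype(np.float32)
        def cost(q):
            m=sil(p,M[name],q,box)   # region statistics: object/background two-colour residual
            A=np.stack([m.ravel(),1-m.ravel()],1);B=im.reshape(-1,3)
            k=np.linalg.lstsq(A,B,rcond=None)[0];return ((A@k-B)**2).sum()/1e5
        best=min((minimize(cost,[x,y,w],method="Nelder-Mead",options=dict(initial_simplex=[[x,y,w],[x+.008,y,w],[x,y+.008,w],[x,y,w+.3]],maxiter=90)) for w in yaws),key=lambda r:r.fun)
        out[v]=best.x;print(name,v,best.x,round(best.fun,2))
    return out
if __name__=="__main__":
    fit("tee",.46,-.078,[.3,1.0,-.3]);fit("elbow",.589,-.353,[0.,1.57,.8])
    fit("coup",.60,-.09,[0]);fit("pot",.59,-.215,[0])
    fit("coup",.455,-.223,[0])
    hsv=cv2.cvtColor(P["top"]["color"],cv2.COLOR_BGR2HSV)[145:220,135:215]
    m=(hsv[...,1]>100)&(hsv[...,0]>20)&(hsv[...,0]<130)|((hsv[...,0]<3)|(hsv[...,0]>176))&(hsv[...,2]>200)&(hsv[...,1]>200)
    m=cv2.morphologyEx(m.astype(np.uint8),cv2.MORPH_OPEN,np.ones((3,3)))
    pts=np.argwhere(m)[:,::-1]+[135,145];r=cv2.minAreaRect(pts.astype(np.float32))
    c=np.array([at(P["top"],b,.026)[:2] for b in cv2.boxPoints(r)]);print("tray",c.mean(0),c,np.linalg.norm(np.diff(c,axis=0),axis=1))
E
python3 fit.py
```

```text
tee top [ 0.4654 -0.0755 -1.1183] 34.55
tee side [ 0.4534 -0.0697  0.7749] 17.6
elbow top [ 0.5938 -0.3539  0.0013] 25.27
elbow side [ 0.5931 -0.3473 -0.0264] 9.56
coup top [ 0.6128 -0.0879 -0.3316] 3.93
coup side [ 0.6154 -0.092   0.0454] 5.64
pot top [ 0.5984 -0.1925 -0.4002] 12.87
pot side [ 0.5765 -0.232   0.6763] 22.7
coup top [ 0.4533 -0.2138 -0.1321] 74.25
coup side [ 0.4518 -0.2128 -0.1105] 15.75
tray [0.5719 0.1726] [[0.4662 0.2831]
 [0.6862 0.2794]
 [0.6772 0.0607]
 [0.4579 0.0671]] [0.22   0.2189 0.2194]
```

```bash
cat > f2.py <<'E'
from fit import *
fit("tee",.462,-.076,[-1.15]);fit("pot",.598,-.193,[0])
E
python3 f2.py
cat > go.py <<'E'
# go.py x y z jawdeg : unit shifts to put TCP there with tool y (jaw) axis along jawdeg (mod 180)
from h import *
import sys
from scipy.spatial.transform import Rotation as R
s=robot.observe();x,y,z,jd=map(float,sys.argv[1:5])
q=s["eef_rot"];Rt=R.from_quat([q[1],q[2],q[3],q[0]]);A=Rt.as_matrix()
d=A.T@(np.array([x,y,z])-s["ee_pos"])/.15
best=[]
for k in(0,180):
    a=np.radians(jd+k);yv=np.array([np.cos(a),np.sin(a),0]);T=np.stack([np.cross(yv,[0,0,-1]),yv,[0,0,-1]],1)
    best.append((R.from_matrix(A.T@T).as_rotvec()/(2*np.pi)))
np.set_printoptions(precision=4,suppress=True)
print("t",s["t"],"pos",s["ee_pos"],"jaw",np.degrees(np.arctan2(A[1,1],A[0,1])),"open",s["opening"],"q6",s["joint_positions"][5],"q1",s["joint_positions"][0],"F",s["force"])
print("shift",d,"turns",*best)
E
python3 go.py 0.48 -0.072 .15 111
```

```text
tee top [ 0.4655 -0.0757 -1.1005] 33.69
tee side [ 0.463  -0.0682 -1.2436] 19.9
pot top [ 0.5976 -0.1925  0.1803] 4.4
pot side [ 0.5763 -0.2345  0.8213] 14.04
t 1.1 pos [ 0.2729 -0.5623  0.2313] jaw -64.11139533826288 open 0.9998183808831254 q6 -0.1261227397445496 q1 -1.2450776839556623 F [ 0.1981 -0.9806 -1.13  ]
shift [ 2.6694 -2.3376  0.5421] turns [-0.      0.     -0.4864] [0.     0.     0.0136]
```

```bash
python3 go.py .609 -.3655 .12 90
```

```text
t 1.1 pos [ 0.2729 -0.5623  0.2313] jaw -64.11139533826288 open 0.9998183808831254 q6 -0.1261227397445496 q1 -1.2450776839556623 F [ 0.1981 -0.9806 -1.13  ]
shift [ 2.5888 -0.2018  0.7421] turns [ 0.      0.     -0.4281] [ 0.     -0.      0.0719]
```

jog_arm(commands=[{"dx": 0.33, "dy": 0, "dz": 0, "az": 0.02, "grip": 85}, {"dx": 0.66, "dz": 0.05, "az": 0.04}, {"dx": 1.0, "dz": 0.1, "az": 0.06}, {"dx": 1.0, "dz": 0.1, "az": 0.071}, {"dx": 1.0, "dz": 0.1, "az": 0.071}])

```text
$.commands[0]: bad value
```

```bash
python3 go.py .609 -.3655 .12 90
```

```text
t 1.1 pos [ 0.2729 -0.5623  0.2313] jaw -64.11139533826288 open 0.9998183808831254 q6 -0.1261227397445496 q1 -1.2450776839556623 F [ 0.1981 -0.9806 -1.13  ]
shift [ 2.5888 -0.2018  0.7421] turns [ 0.      0.     -0.4281] [ 0.     -0.      0.0719]
```

jog_arm(commands=[{"dx": 0.33, "dy": 0, "dz": 0, "ax": 0, "ay": 0, "az": 0.02, "grip": 85}, {"dx": 0.66, "dy": 0, "dz": 0.05, "ax": 0, "ay": 0, "az": 0.04, "grip": 85}, {"dx": 1.0, "dy": 0, "dz": 0.1, "ax": 0, "ay": 0, "az": 0.06, "grip": 85}, {"dx": 1.0, "dy": 0, "dz": 0.1, "ax": 0, "ay": 0, "az": 0.072, "grip": 85}])

```text
t: 1.5
ee_pos: [0.4125, -0.4929, 0.215]
eef_rot: [-0.001, 1.0, 0.0, 0.001]
force: [-0.2, -0.6, -0.8]
opening: 0.996
```

```bash
python3 go.py .609 -.3655 .12 90
```

```text
t 1.5 pos [ 0.4125 -0.4929  0.215 ] jaw -89.97865205615717 open 0.996354556436099 q6 0.5720855272096854 q1 -0.9978657998065782 F [-0.1599 -0.6213 -0.7972]
shift [ 1.3097 -0.8474  0.6374] turns [ 0.0003 -0.0007 -0.4999] [-0.0004 -0.0002  0.0001]
```

jog_arm(commands=[{"dx": 0.3, "dy": -0.2, "dz": 0.05, "ax": 0, "ay": 0, "az": 0, "grip": 85}, {"dx": 0.6, "dy": -0.4, "dz": 0.2, "ax": 0, "ay": 0, "az": 0, "grip": 85}, {"dx": 0.9, "dy": -0.6, "dz": 0.35, "ax": 0, "ay": 0, "az": 0, "grip": 85}, {"dx": 1.0, "dy": -0.847, "dz": 0.4, "ax": 0, "ay": 0, "az": 0, "grip": 85}, {"dx": 1.0, "dy": -0.847, "dz": 0.4, "ax": 0, "ay": 0, "az": 0, "grip": 85}])

```text
t: 2.0
ee_pos: [0.5642, -0.3607, 0.1529]
eef_rot: [-0.003, 1.0, 0.002, -0.0]
force: [-1.8, -0.3, -0.3]
opening: 0.998
```

jog_arm(commands=[{"dx": 0.31, "dy": 0, "dz": 0.1, "ax": 0, "ay": 0, "az": 0, "grip": 70}, {"dx": 0.31, "dy": 0, "dz": 0.4, "ax": 0, "ay": 0, "az": 0, "grip": 70}, {"dx": 0.31, "dy": 0, "dz": 0.4, "ax": 0, "ay": 0, "az": 0, "grip": 70}])

```text
t: 2.3
ee_pos: [0.6076, -0.3571, 0.0855]
eef_rot: [-0.007, 1.0, 0.003, -0.005]
force: [-2.2, 0.9, -1.6]
opening: 0.824
```

```bash
python3 go.py .609 -.3655 .003 90
python3 - <<'E'
from h import *
a=cams.camera("side");b=cams.camera("top")
cv2.imwrite("pics/n1.png",np.hstack([cv2.resize(a["color"][210:320,240:350],(400,400),interpolation=cv2.INTER_CUBIC),cv2.resize(b["color"][130:230,300:400],(400,400),interpolation=cv2.INTER_CUBIC)]))
E
```

```text
t 2.3 pos [ 0.6076 -0.3571  0.0855] jaw -89.6732653385269 open 0.8238940053100019 q6 0.9183654133405011 q1 -0.6450822428218232 F [-2.2416  0.9465 -1.5522]
shift [0.0146 0.0635 0.5492] turns [-0.0026 -0.0033 -0.4991] [-0.0021  0.0016  0.0009]
```

View pics/n1.png

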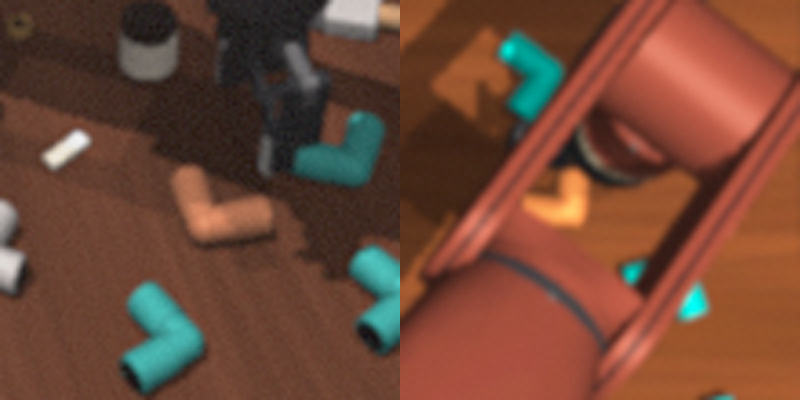

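jog_arm(commands=[{"dx": 0.01, "dy": 0.06, "dz": 0.0, "ax": -0.0021, "ay": 0.0016, "az": 0, "grip": 70}, {"dx": 0.01, "dy": 0.06, "dz": 0.2, "ax": -0.0021, "ay": 0.0016, "az": 0, "grip": 70}, {"dx": 0.01, "dy": 0.06, "dz": 0.4, "ax": -0.0021, "ay": 0.0016, "az": 0, "grip": 70}, {"dx": 0.01, "dy": 0.06, "dz": 0.5, "ax": -0.0021, "ay": 0.0016, "az": 0, "grip": 70}, {"dx": 0.01, "dy": 0.06, "dz": 0.54, "ax": -0.0021, "ay": 0.0016, "az": 0, "grip": 70}, {"dx": 0.01, "dy": 0.06, "dz": 0.54, "ax": -0.0021, "ay": 0.0016, "az": 0, "grip": 70}, {"dx": 0.01, "dy": 0.06, "dz": 0.54, "ax": -0.0021, "ay": 0.0016, "az": 0, "grip": 70}])

```text
t: 3.1
ee_pos: [0.6116, -0.3693, 0.0128]
eef_rot: [0.003, 1.0, 0.002, 0.004]
force: [0.9, -0.4, -0.0]
opening: 0.82
```

```bash
python3 go.py .609 -.3655 .003 90
```

```text
t 3.1 pos [ 0.6116 -0.3693  0.0128] jaw -89.7814161312015 open 0.8203580644435966 q6 0.913657110198652 q1 -0.6533781968086412 F [ 0.8564 -0.4181 -0.0034]
shift [-0.0181 -0.026   0.0648] turns [ 0.0021  0.0017 -0.4994] [ 0.0011 -0.0014  0.0006]
```

jog_arm(commands=[{"dx": 0, "dy": 0, "dz": 0.05, "ax": 0, "ay": 0, "az": 0, "grip": 60}, {"dx": 0, "dy": 0, "dz": 0.06, "ax": 0, "ay": 0, "az": 0, "grip": 55}, {"dx": 0, "dy": 0, "dz": 0.06, "ax": 0, "ay": 0, "az": 0, "grip": 50}, {"dx": 0, "dy": 0, "dz": 0.06, "ax": 0, "ay": 0, "az": 0, "grip": 50}, {"dx": 0, "dy": 0, "dz": 0.06, "ax": 0, "ay": 0, "az": 0, "grip": 50}])

```text
t: 3.6
ee_pos: [0.6118, -0.3694, 0.0039]
eef_rot: [0.003, 1.0, 0.002, 0.004]
force: [-0.3, -0.4, 0.3]
opening: 0.587
```

```bash
python3 go.py .609 -.3655 .003 90
```

```text
t 3.6 pos [ 0.6118 -0.3694  0.0039] jaw -89.77377274489724 open 0.5870793237364145 q6 0.9136296719441045 q1 -0.6533007844002542 F [-0.2609 -0.4348  0.3122]
shift [-0.0187 -0.0262  0.0057] turns [ 0.0022  0.0017 -0.4994] [ 0.0011 -0.0014  0.0006]
```

jog_arm(commands=[{"dx": -0.018, "dy": -0.026, "dz": 0.003, "ax": 0, "ay": 0, "az": 0, "grip": 45}, {"dx": -0.018, "dy": -0.026, "dz": 0.003, "ax": 0, "ay": 0, "az": 0, "grip": 38}, {"dx": -0.018, "dy": -0.026, "dz": 0.003, "ax": 0, "ay": 0, "az": 0, "grip": 15}, {"dx": -0.018, "dy": -0.026, "dz": 0.003, "ax": 0, "ay": 0, "az": 0, "grip": 15}, {"dx": -0.018, "dy": -0.026, "dz": 0.003, "ax": 0, "ay": 0, "az": 0, "grip": 15}, {"dx": -0.018, "dy": -0.026, "dz": 0.003, "ax": 0, "ay": 0, "az": 0, "grip": 15}], newtons=50)

```text
t: 4.2
ee_pos: [0.6092, -0.3655, 0.0036]
eef_rot: [0.003, 1.0, 0.002, 0.004]
force: [-0.8, 0.5, 1.8]
opening: 0.285
```

jog_arm(commands=[{"dx": 0, "dy": 0, "dz": -0.1, "ax": 0, "ay": 0, "az": 0, "grip": 15}, {"dx": 0, "dy": 0, "dz": -0.3, "ax": 0, "ay": 0, "az": 0, "grip": 15}, {"dx": 0, "dy": 0, "dz": -0.5, "ax": 0, "ay": 0, "az": 0, "grip": 15}, {"dx": 0, "dy": 0, "dz": -0.7, "ax": 0, "ay": 0, "az": 0, "grip": 15}, {"dx": 0, "dy": 0, "dz": -0.8, "ax": 0, "ay": 0, "az": 0, "grip": 15}, {"dx": 0, "dy": 0, "dz": -0.8, "ax": 0, "ay": 0, "az": 0, "grip": 15}])

```text
t: 4.8
ee_pos: [0.6099, -0.366, 0.1277]
eef_rot: [0.005, 1.0, 0.002, 0.007]
force: [-0.2, 0.1, -0.2]
opening: 0.284
```

```bash
python3 go.py .5285 .1075 .12 88
```

```text
t 4.8 pos [ 0.6099 -0.366   0.1277] jaw -89.7770458493448 open 0.2842697781356028 q6 0.9156719796795748 q1 -0.6512029940129905 F [-0.2084  0.1308 -0.2265]
shift [-0.5305 -3.1593  0.0097] turns [ 0.0035  0.0026 -0.4938] [ 0.0017 -0.0022  0.0062]
```

jog_arm(commands=[{"dx": -0.02, "dy": -0.15, "dz": 0, "ax": 0.0017, "ay": -0.0022, "az": 0, "grip": 15}, {"dx": -0.06, "dy": -0.4, "dz": 0, "ax": 0.0017, "ay": -0.0022, "az": 0, "grip": 15}, {"dx": -0.11, "dy": -0.7, "dz": 0, "ax": 0.0017, "ay": -0.0022, "az": 0, "grip": 15}, {"dx": -0.17, "dy": -1.0, "dz": 0, "ax": 0.0017, "ay": -0.0022, "az": 0, "grip": 15}])

```text
t: 5.2
ee_pos: [0.5819, -0.2134, 0.123]
eef_rot: [-0.001, 1.0, 0.002, -0.002]
force: [0.8, 0.3, -1.6]
opening: 0.283
```

jog_arm(commands=[{"dx": -0.05, "dy": -0.3, "dz": 0, "ax": 0, "ay": 0, "az": 0, "grip": 15}, {"dx": -0.1, "dy": -0.6, "dz": 0, "ax": 0, "ay": 0, "az": 0, "grip": 15}, {"dx": -0.17, "dy": -1.0, "dz": 0, "ax": 0, "ay": 0, "az": 0, "grip": 15}, {"dx": -0.17, "dy": -1.0, "dz": 0, "ax": 0, "ay": 0, "az": 0, "grip": 15}])

```text
t: 5.6
ee_pos: [0.5526, -0.0577, 0.1209]
eef_rot: [-0.003, 1.0, 0.004, -0.005]
force: [0.6, -0.5, -1.6]
opening: 0.281
```

jog_arm(commands=[{"dx": -0.05, "dy": -0.3, "dz": 0, "ax": 0, "ay": 0, "az": 0, "grip": 15}, {"dx": -0.1, "dy": -0.6, "dz": 0, "ax": 0, "ay": 0, "az": 0, "grip": 15}, {"dx": -0.17, "dy": -0.9, "dz": 0, "ax": 0, "ay": 0, "az": 0, "grip": 15}, {"dx": -0.17, "dy": -0.9, "dz": 0, "ax": 0, "ay": 0, "az": 0, "grip": 15}, {"dx": -0.17, "dy": -0.9, "dz": 0, "ax": 0, "ay": 0, "az": 0, "grip": 15}, {"dx": -0.17, "dy": -0.9, "dz": 0, "ax": 0, "ay": 0, "az": 0, "grip": 15}])

```text
t: 6.2
ee_pos: [0.5257, 0.0765, 0.121]
eef_rot: [-0.003, 1.0, 0.004, -0.005]
force: [-0.6, -0.2, -0.7]
opening: 0.283
```

```bash
python3 go.py .5285 .1075 .06 88
```

```text
t 6.2 pos [0.5257 0.0765 0.121 ] jaw -89.5923537902544 open 0.2825035325399559 q6 1.5543369062211654 q1 -0.007214151883765447 F [-0.6396 -0.1697 -0.7375]
shift [ 0.0247 -0.2047  0.4076] turns [-0.0027 -0.0012 -0.4933] [-0.0008  0.0017  0.0067]
```

jog_arm(commands=[{"dx": 0.025, "dy": -0.205, "dz": 0, "ax": -0.0008, "ay": 0.0017, "az": 0.0067, "grip": 15}, {"dx": 0.025, "dy": -0.205, "dz": 0.2, "ax": -0.0008, "ay": 0.0017, "az": 0.0067, "grip": 15}, {"dx": 0.025, "dy": -0.205, "dz": 0.41, "ax": -0.0008, "ay": 0.0017, "az": 0.0067, "grip": 15}, {"dx": 0.025, "dy": -0.205, "dz": 0.41, "ax": -0.0008, "ay": 0.0017, "az": 0.0067, "grip": 15}, {"dx": 0.025, "dy": -0.205, "dz": 0.41, "ax": -0.0008, "ay": 0.0017, "az": 0.0067, "grip": 15}])

```text
t: 6.7
ee_pos: [0.5282, 0.1064, 0.0592]
eef_rot: [0.0, 1.0, -0.018, -0.001]
force: [0.0, -0.3, 0.1]
opening: 0.282
```

```bash
python3 go.py .5285 .1075 .0106 88;python3 - <<'E'
from h import *
a=cams.camera("side")
cv2.imwrite("pics/n2.png",cv2.resize(a["color"][90:210,180:300],(600,600),interpolation=cv2.INTER_CUBIC))
E
```

```text
t 6.7 pos [0.5282 0.1064 0.0592] jaw -92.11008299794814 open 0.28201039717251575 q6 1.6602279268675708 q1 0.05247268524410347 F [ 0.0371 -0.2524  0.087 ]
shift [ 0.0027 -0.0077  0.3241] turns [ 0.0006 -0.0001  0.4997] [ 0.0001  0.0004 -0.0003]
```

View pics/n2.png

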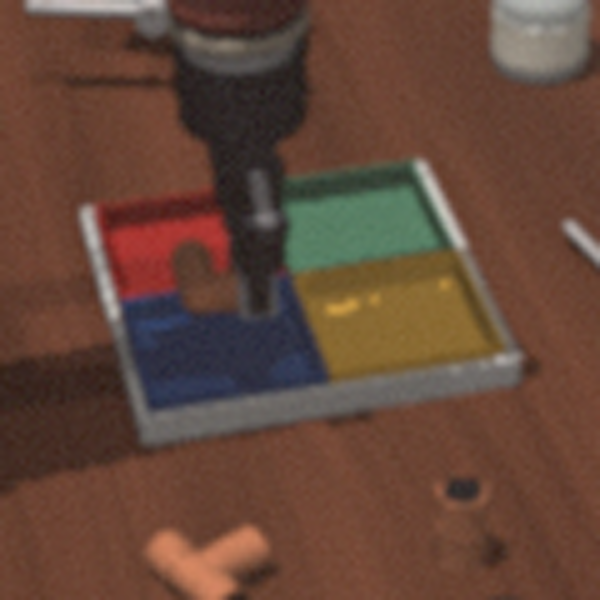

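jog_arm(commands=[{"dx": 0, "dy": 0, "dz": 0.12, "ax": 0, "ay": 0, "az": 0, "grip": 15}, {"dx": 0, "dy": 0, "dz": 0.24, "ax": 0, "ay": 0, "az": 0, "grip": 15}, {"dx": 0, "dy": 0, "dz": 0.3, "ax": 0, "ay": 0, "az": 0, "grip": 15}, {"dx": 0, "dy": 0, "dz": 0.32, "ax": 0, "ay": 0, "az": 0, "grip": 15}, {"dx": 0, "dy": 0, "dz": 0.32, "ax": 0, "ay": 0, "az": 0, "grip": 15}])

```text
t: 7.25
ee_pos: [0.53, 0.1064, 0.0132]
eef_rot: [0.0, 1.0, -0.018, 0.001]
force: [-0.4, -0.2, -1.0]
opening: 0.281
```

jog_arm(commands=[{"dx": 0, "dy": 0, "dz": 0, "ax": 0, "ay": 0, "az": 0, "grip": 28}, {"dx": 0, "dy": 0, "dz": 0, "ax": 0, "ay": 0, "az": 0, "grip": 36}, {"dx": 0, "dy": 0, "dz": 0, "ax": 0, "ay": 0, "az": 0, "grip": 36}, {"dx": 0, "dy": 0, "dz": 0, "ax": 0, "ay": 0, "az": 0, "grip": 36}, {"dx": 0, "dy": 0, "dz": -0.15, "ax": 0, "ay": 0, "az": 0, "grip": 36}, {"dx": 0, "dy": 0, "dz": -0.4, "ax": 0, "ay": 0, "az": 0, "grip": 36}, {"dx": 0, "dy": 0, "dz": -0.7, "ax": 0, "ay": 0, "az": 0, "grip": 60}, {"dx": 0, "dy": 0, "dz": -0.7, "ax": 0, "ay": 0, "az": 0, "grip": 70}])

```text
t: 8.05
ee_pos: [0.5348, 0.1068, 0.1254]
eef_rot: [-0.0, 1.0, -0.018, 0.007]
force: [1.8, -0.6, 1.1]
opening: 0.75
```

```bash
python3 go.py .478 -.067 .1 113
```

```text
t 8.05 pos [0.5348 0.1068 0.1254] jaw -92.10107226068854 open 0.749577622783018 q6 1.6602027528491865 q1 0.052646106556534275 F [ 1.8353 -0.5788  1.1478]
shift [-0.3382  1.1721  0.1638] turns [-0.003  -0.0004  0.4303] [ 0.0003 -0.0022 -0.0697]
```

jog_arm(commands=[{"dx": -0.1, "dy": 0.3, "dz": 0, "ax": 0, "ay": 0, "az": -0.02, "grip": 70}, {"dx": -0.2, "dy": 0.6, "dz": 0, "ax": 0, "ay": 0, "az": -0.04, "grip": 70}, {"dx": -0.3, "dy": 0.9, "dz": 0, "ax": 0, "ay": 0, "az": -0.06, "grip": 70}, {"dx": -0.34, "dy": 1.0, "dz": 0, "ax": 0, "ay": -0.0022, "az": -0.07, "grip": 70}, {"dx": -0.34, "dy": 1.0, "dz": 0, "ax": 0, "ay": -0.0022, "az": -0.07, "grip": 70}, {"dx": -0.34, "dy": 1.0, "dz": 0, "ax": 0, "ay": -0.0022, "az": -0.07, "grip": 70}])

```text
t: 8.65
ee_pos: [0.4785, -0.0412, 0.1246]
eef_rot: [0.001, 0.98, 0.199, 0.0]
force: [0.5, -0.5, -0.7]
opening: 0.818
```

```bash
python3 go.py .478 -.067 .06 113;python3 - <<'E'
from h import *
a=cams.camera("side");b=cams.camera("top")
cv2.imwrite("pics/n3.png",np.hstack([cv2.resize(a["color"][120:220,190:290],(400,400),interpolation=cv2.INTER_CUBIC),cv2.resize(b["color"][140:240,180:280],(400,400),interpolation=cv2.INTER_CUBIC)]))
E
```

```text
t 8.65 pos [ 0.4785 -0.0412  0.1246] jaw -67.05248896877302 open 0.818240106590059 q6 0.9215930683027418 q1 -0.24927329643049448 F [ 0.4976 -0.4837 -0.676 ]
shift [-0.0705  0.1563  0.431 ] turns [-0.     -0.0004  0.4999] [ 0.0003 -0.     -0.0001]
```

View pics/n3.png

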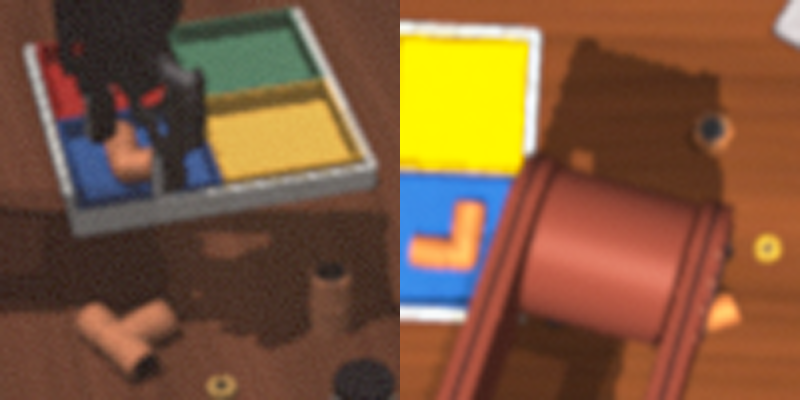

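jog_arm(commands=[{"dx": -0.07, "dy": 0.156, "dz": 0.1, "ax": 0.0003, "ay": 0, "az": 0, "grip": 60}, {"dx": -0.07, "dy": 0.156, "dz": 0.3, "ax": 0.0003, "ay": 0, "az": 0, "grip": 60}, {"dx": -0.07, "dy": 0.156, "dz": 0.5, "ax": 0.0003, "ay": 0, "az": 0, "grip": 60}, {"dx": -0.07, "dy": 0.156, "dz": 0.7, "ax": 0.0003, "ay": 0, "az": 0, "grip": 60}, {"dx": -0.07, "dy": 0.156, "dz": 0.7, "ax": 0.0003, "ay": 0, "az": 0, "grip": 60}, {"dx": -0.07, "dy": 0.156, "dz": 0.7, "ax": 0.0003, "ay": 0, "az": 0, "grip": 60}])

```text
t: 9.35
ee_pos: [0.4781, -0.0652, 0.0195]
eef_rot: [-0.001, 0.98, 0.201, -0.001]
force: [-0.0, -0.0, 0.6]
opening: 0.703
```

```bash
python3 go.py .478 -.067 .003 113;python3 - <<'E'
from h import *
a=cams.camera("side")
cv2.imwrite("pics/n4.png",cv2.resize(a["color"][170:230,190:250],(480,480),interpolation=cv2.INTER_CUBIC))
E
```

```text
t 9.35 pos [ 0.4781 -0.0652  0.0195] jaw -66.86144862569384 open 0.7033701349012809 q6 0.8674533172465256 q1 -0.2993766412825953 F [-0.0045 -0.0326  0.5945]
shift [-0.0048  0.0108  0.1099] turns [-0.0003 -0.0003 -0.4996] [-0.0002  0.0002  0.0004]
```

View pics/n4.png

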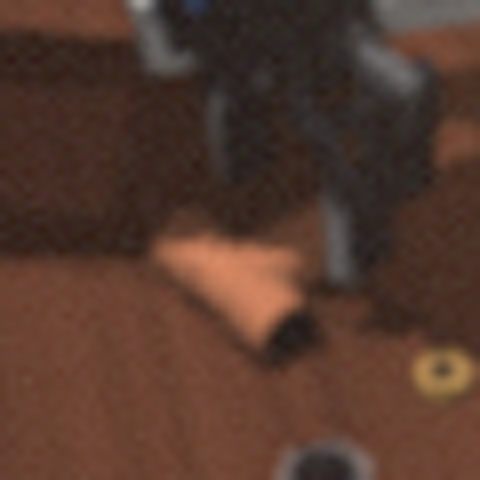

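Fingers straddle the branch (around px 220–340, row 230). Go down and close.

jog_arm(commands=[{"dx": 0, "dy": 0.01, "dz": 0.06, "ax": 0, "ay": 0, "az": 0, "grip": 60}, {"dx": 0, "dy": 0.01, "dz": 0.107, "ax": 0, "ay": 0, "az": 0, "grip": 50}, {"dx": 0, "dy": 0.01, "dz": 0.107, "ax": 0, "ay": 0, "az": 0, "grip": 42}, {"dx": 0, "dy": 0.01, "dz": 0.107, "ax": 0, "ay": 0, "az": 0, "grip": 15}, {"dx": 0, "dy": 0.01, "dz": 0.107, "ax": 0, "ay": 0, "az": 0, "grip": 15}, {"dx": 0, "dy": 0.01, "dz": 0.107, "ax": 0, "ay": 0, "az": 0, "grip": 15}, {"dx": 0, "dy": 0.01, "dz": 0.107, "ax": 0, "ay": 0, "az": 0, "grip": 15}, {"dx": 0, "dy": 0.01, "dz": 0.107, "ax": 0, "ay": 0, "az": 0, "grip": 15}])

```text
t: 10.2
ee_pos: [0.4801, -0.0672, 0.0049]
eef_rot: [0.0, 0.98, 0.2, 0.001]
force: [-1.6, -0.1, 3.0]
opening: 0.284
```

jog_arm(commands=[{"dx": 0, "dy": 0, "dz": -0.1, "ax": 0, "ay": 0, "az": 0, "grip": 15}, {"dx": 0, "dy": 0, "dz": -0.3, "ax": 0, "ay": 0, "az": 0, "grip": 15}, {"dx": 0, "dy": 0, "dz": -0.5, "ax": 0, "ay": 0, "az": 0, "grip": 15}, {"dx": 0, "dy": 0, "dz": -0.7, "ax": 0, "ay": 0, "az": 0, "grip": 15}, {"dx": 0, "dy": 0, "dz": -0.7, "ax": 0, "ay": 0, "az": 0, "grip": 15}])

```text
t: 10.7
ee_pos: [0.483, -0.0681, 0.1142]
eef_rot: [0.002, 0.98, 0.201, 0.004]
force: [0.4, -0.8, -0.9]
opening: 0.282
```

```bash
python3 go.py .5325 .2305 .12 88
```

```text
t 10.7 pos [ 0.483  -0.0681  0.1142] jaw -66.86582665333054 open 0.2820442289357969 q6 0.864930510823984 q1 -0.3020030181907763 F [ 0.403  -0.8168 -0.8958]
shift [ 1.0857 -1.7008 -0.041 ] turns [ 0.0019  0.0009 -0.4302] [ 0.0007 -0.0013  0.0698]
```

jog_arm(commands=[{"dx": 0.16, "dy": -0.25, "dz": 0, "ax": 0, "ay": 0, "az": 0.01, "grip": 15}, {"dx": 0.32, "dy": -0.5, "dz": 0, "ax": 0, "ay": 0, "az": 0.03, "grip": 15}, {"dx": 0.48, "dy": -0.75, "dz": 0, "ax": 0.0007, "ay": -0.0013, "az": 0.05, "grip": 15}, {"dx": 0.64, "dy": -1.0, "dz": 0, "ax": 0.0007, "ay": -0.0013, "az": 0.07, "grip": 15}, {"dx": 0.64, "dy": -1.0, "dz": 0, "ax": 0.0007, "ay": -0.0013, "az": 0.07, "grip": 15}])

```text
t: 11.2
ee_pos: [0.5119, 0.1122, 0.1128]
eef_rot: [-0.001, 1.0, -0.018, -0.0]
force: [0.2, -0.3, -0.7]
opening: 0.286
```

```bash
python3 go.py .534 .2305 .1 88
```

```text
t 11.2 pos [0.5119 0.1122 0.1128] jaw -92.06148197889019 open 0.28628260704588476 q6 1.6697567119411698 q1 0.06388127572505316 F [ 0.1653 -0.2689 -0.7349]
shift [ 0.119  -0.7935  0.0865] turns [0.0002 0.0005 0.4998] [-0.0003  0.0001 -0.0002]
```

jog_arm(commands=[{"dx": 0.05, "dy": -0.25, "dz": 0, "ax": 0, "ay": 0, "az": 0, "grip": 15}, {"dx": 0.1, "dy": -0.5, "dz": 0, "ax": 0, "ay": 0, "az": 0, "grip": 15}, {"dx": 0.119, "dy": -0.79, "dz": 0.05, "ax": 0, "ay": 0, "az": 0, "grip": 15}, {"dx": 0.119, "dy": -0.79, "dz": 0.2, "ax": 0, "ay": 0, "az": 0, "grip": 15}, {"dx": 0.119, "dy": -0.79, "dz": 0.35, "ax": 0, "ay": 0, "az": 0, "grip": 15}, {"dx": 0.119, "dy": -0.79, "dz": 0.35, "ax": 0, "ay": 0, "az": 0, "grip": 15}, {"dx": 0.119, "dy": -0.79, "dz": 0.35, "ax": 0, "ay": 0, "az": 0, "grip": 15}])

```text
t: 11.9
ee_pos: [0.533, 0.2293, 0.0594]
eef_rot: [-0.0, 1.0, -0.018, -0.002]
force: [0.3, 0.3, 0.0]
opening: 0.281
```

```bash
python3 go.py .534 .2305 .012 88
```

```text
t 11.9 pos [0.533  0.2293 0.0594] jaw -92.05893722637124 open 0.28085916155863544 q6 1.874944485254169 q1 0.2692488963763986 F [0.3385 0.2932 0.0415]
shift [ 0.0072 -0.0081  0.3158] turns [0.0008 0.0002 0.4998] [-0.0001  0.0005 -0.0002]
```

jog_arm(commands=[{"dx": 0, "dy": 0, "dz": 0.12, "ax": 0, "ay": 0, "az": 0, "grip": 15}, {"dx": 0, "dy": 0, "dz": 0.24, "ax": 0, "ay": 0, "az": 0, "grip": 15}, {"dx": 0, "dy": 0, "dz": 0.3, "ax": 0, "ay": 0, "az": 0, "grip": 15}, {"dx": 0, "dy": 0, "dz": 0.318, "ax": 0, "ay": 0, "az": 0, "grip": 15}, {"dx": 0, "dy": 0, "dz": 0.318, "ax": 0, "ay": 0, "az": 0, "grip": 15}, {"dx": 0, "dy": 0, "dz": 0.318, "ax": 0, "ay": 0, "az": 0, "grip": 15}])

```text
t: 12.5
ee_pos: [0.534, 0.2295, 0.0128]
eef_rot: [-0.001, 1.0, -0.018, -0.001]
force: [0.4, 0.0, -1.0]
opening: 0.282
```

jog_arm(commands=[{"dx": 0, "dy": 0, "dz": 0, "ax": 0, "ay": 0, "az": 0, "grip": 30}, {"dx": 0, "dy": 0, "dz": 0, "ax": 0, "ay": 0, "az": 0, "grip": 42}, {"dx": 0, "dy": 0, "dz": 0, "ax": 0, "ay": 0, "az": 0, "grip": 42}, {"dx": 0, "dy": 0, "dz": 0, "ax": 0, "ay": 0, "az": 0, "grip": 42}, {"dx": 0, "dy": 0, "dz": -0.15, "ax": 0, "ay": 0, "az": 0, "grip": 42}, {"dx": 0, "dy": 0, "dz": -0.4, "ax": 0, "ay": 0, "az": 0, "grip": 42}, {"dx": 0, "dy": 0, "dz": -0.7, "ax": 0, "ay": 0, "az": 0, "grip": 60}, {"dx": 0, "dy": 0, "dz": -0.7, "ax": 0, "ay": 0, "az": 0, "grip": 60}])

```text
t: 13.3
ee_pos: [0.5388, 0.2307, 0.1253]
eef_rot: [-0.003, 1.0, -0.018, 0.005]
force: [0.9, -0.1, -0.1]
opening: 0.702
```

```bash
python3 go.py .614 -.09 .12 88
```

```text
t 13.3 pos [0.5388 0.2307 0.1253] jaw -92.0587063766134 open 0.7023742287175194 q6 1.874895851211272 q1 0.268948738683522 F [ 0.9307 -0.1431 -0.1191]
shift [0.5774 2.1189 0.0304] turns [-0.0026  0.0013  0.4998] [-0.0009 -0.0017 -0.0002]
```

jog_arm(commands=[{"dx": 0.1, "dy": 0.25, "dz": 0, "ax": 0, "ay": 0, "az": 0, "grip": 60}, {"dx": 0.2, "dy": 0.5, "dz": 0, "ax": 0, "ay": -0.0017, "az": 0, "grip": 60}, {"dx": 0.28, "dy": 0.8, "dz": 0, "ax": 0, "ay": -0.0017, "az": 0, "grip": 60}, {"dx": 0.28, "dy": 1.0, "dz": 0, "ax": 0, "ay": -0.0017, "az": 0, "grip": 60}])

```text
t: 13.7
ee_pos: [0.5766, 0.0767, 0.1251]
eef_rot: [-0.002, 1.0, -0.018, 0.001]
force: [-0.1, -0.4, -0.3]
opening: 0.701
```

jog_arm(commands=[{"dx": 0.1, "dy": 0.25, "dz": 0, "ax": 0, "ay": 0, "az": 0, "grip": 60}, {"dx": 0.2, "dy": 0.5, "dz": 0, "ax": 0, "ay": 0, "az": 0, "grip": 60}, {"dx": 0.29, "dy": 0.8, "dz": 0, "ax": 0, "ay": 0, "az": 0, "grip": 60}, {"dx": 0.29, "dy": 1.0, "dz": 0, "ax": 0, "ay": 0, "az": 0, "grip": 60}, {"dx": 0.29, "dy": 1.0, "dz": 0, "ax": 0, "ay": 0, "az": 0, "grip": 60}, {"dx": 0.29, "dy": 1.0, "dz": 0, "ax": 0, "ay": 0, "az": 0, "grip": 60}])

```text
t: 14.3
ee_pos: [0.6142, -0.0754, 0.1239]
eef_rot: [-0.003, 1.0, -0.019, 0.0]
force: [0.7, 0.1, 0.1]
opening: 0.702
```

```bash
python3 go.py .614 -.09 .065 88
```

```text
t 14.3 pos [ 0.6142 -0.0754  0.1239] jaw -92.22053239201223 open 0.702213271270627 q6 1.3552131755840864 q1 -0.25231267514598726 F [0.6794 0.0658 0.1352]
shift [0.0021 0.0996 0.3923] turns [-0.0001  0.0013  0.4994] [-0.0008 -0.0001 -0.0006]
```

jog_arm(commands=[{"dx": 0, "dy": 0.1, "dz": 0, "ax": 0, "ay": 0, "az": 0, "grip": 60}, {"dx": 0, "dy": 0.1, "dz": 0.2, "ax": 0, "ay": 0, "az": 0, "grip": 60}, {"dx": 0, "dy": 0.1, "dz": 0.39, "ax": 0, "ay": 0, "az": 0, "grip": 60}, {"dx": 0, "dy": 0.1, "dz": 0.39, "ax": 0, "ay": 0, "az": 0, "grip": 60}, {"dx": 0, "dy": 0.1, "dz": 0.39, "ax": 0, "ay": 0, "az": 0, "grip": 60}])

```text
t: 14.8
ee_pos: [0.6132, -0.0894, 0.0651]
eef_rot: [-0.003, 1.0, -0.019, -0.0]
force: [0.2, 0.6, 0.6]
opening: 0.698
```

```bash
python3 go.py .614 -.09 .011 88;python3 - <<'E'
from h import *
a=cams.camera("side");b=cams.camera("top")
cv2.imwrite("pics/n5.png",np.hstack([cv2.resize(a["color"][160:240,220:300],(400,400),interpolation=cv2.INTER_CUBIC),cv2.resize(b["color"][140:240,130:230],(400,400),interpolation=cv2.INTER_CUBIC)]))
E
```

```text
t 14.8 pos [ 0.6132 -0.0894  0.0651] jaw -92.15694010745925 open 0.6976841773717454 q6 1.3310049532638006 q1 -0.2748023896399911 F [0.1967 0.6028 0.6029]
shift [0.0058 0.0057 0.3608] turns [0.0003 0.0014 0.4996] [-0.0009  0.0002 -0.0004]
```

View pics/n5.png

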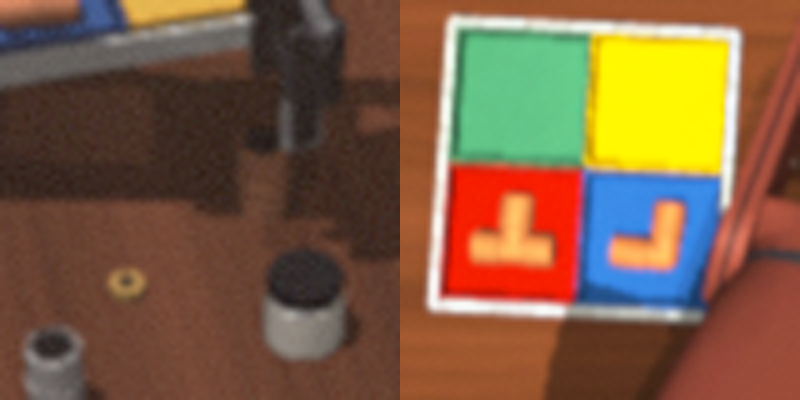

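Run:
```python
from h import *
p=dict(np.load("side0.npz"))
f=lambda w:np.round((px(p,w)-[220,160])*5)
print("mouth expected",f((.614,-.09,.048)),"base",f((.614,-.09,0)),"near tip",f((.613,-.089-.03,.074)),"far tip",f((.613,-.089+.03,.074)))
```

```text
mouth expected [282. 134.] base [281. 199.] near tip [297. 130.] far tip [264.  65.]
```

Run:
```python
from h import *
s=dict(np.load("side0.npz"));t=dict(np.load("top0.npz"))
print("side",at(s,(272.3-.5,187.9-.5),.048),"top",at(t,(240+91/5-.5,130+212/5-.5),.048))
print("pot side",at(s,(190+273/3-.5,110+297/2.8-.5),.044),"pot top",at(t,(240+252/5-.5,130+229/5-.5),.044))
```

```text
side [ 0.60101095 -0.08873176  0.048     ] top [ 0.60362581 -0.09008205  0.048     ]
pot side [ 0.59054445 -0.19990864  0.044     ] pot top [ 0.59514418 -0.19254974  0.044     ]
```

jog_arm(commands=[{"dx": -0.075, "dy": 0, "dz": 0, "ax": -0.0009, "ay": 0, "az": 0, "grip": 60}, {"dx": -0.075, "dy": 0, "dz": 0, "ax": -0.0009, "ay": 0, "az": 0, "grip": 60}, {"dx": -0.075, "dy": 0, "dz": 0.12, "ax": -0.0009, "ay": 0, "az": 0, "grip": 60}, {"dx": -0.075, "dy": 0, "dz": 0.24, "ax": -0.0009, "ay": 0, "az": 0, "grip": 60}, {"dx": -0.075, "dy": 0, "dz": 0.34, "ax": -0.0009, "ay": 0, "az": 0, "grip": 60}, {"dx": -0.075, "dy": 0, "dz": 0.36, "ax": -0.0009, "ay": 0, "az": 0, "grip": 60}, {"dx": -0.075, "dy": 0, "dz": 0.36, "ax": -0.0009, "ay": 0, "az": 0, "grip": 60}])

```text
t: 15.6
ee_pos: [0.6034, -0.0892, 0.0127]
eef_rot: [0.0, 1.0, -0.019, 0.001]
force: [0.4, 0.1, 0.2]
opening: 0.703
```

```bash
python3 go.py .602 -.0895 .011 88;python3 - <<'E'
from h import *
a=cams.camera("side")
cv2.imwrite("pics/n6.png",cv2.resize(a["color"][160:240,220:300],(480,480),interpolation=cv2.INTER_CUBIC))
E
```

```text
t 15.6 pos [ 0.6034 -0.0892  0.0127] jaw -92.17498961724131 open 0.7033965362606229 q6 1.333058220664714 q1 -0.27588571472565077 F [0.4306 0.1028 0.1837]
shift [-0.0095  0.002   0.0115] turns [-0.0005 -0.0002  0.4995] [ 0.0001 -0.0003 -0.0005]
```

View pics/n6.png

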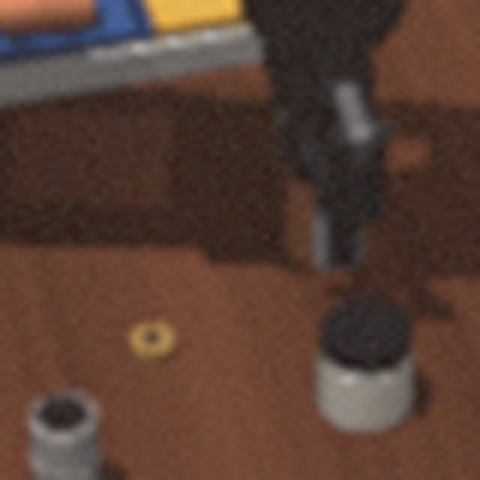

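Finger in front, coupling between the fingers (just visible at col ~300, row 230). Close and lift.

jog_arm(commands=[{"dx": -0.005, "dy": 0, "dz": 0, "ax": 0, "ay": 0, "az": 0, "grip": 50}, {"dx": -0.005, "dy": 0, "dz": 0, "ax": 0, "ay": 0, "az": 0, "grip": 40}, {"dx": -0.005, "dy": 0, "dz": 0, "ax": 0, "ay": 0, "az": 0, "grip": 15}, {"dx": -0.005, "dy": 0, "dz": 0, "ax": 0, "ay": 0, "az": 0, "grip": 15}, {"dx": -0.005, "dy": 0, "dz": 0, "ax": 0, "ay": 0, "az": 0, "grip": 15}, {"dx": -0.005, "dy": 0, "dz": 0, "ax": 0, "ay": 0, "az": 0, "grip": 15}, {"dx": -0.005, "dy": 0, "dz": 0, "ax": 0, "ay": 0, "az": 0, "grip": 15}])

```text
t: 16.35
ee_pos: [0.6041, -0.0897, 0.0145]
eef_rot: [0.001, 1.0, -0.019, 0.002]
force: [-0.1, -0.1, 5.9]
opening: 0.312
```

jog_arm(commands=[{"dx": 0, "dy": 0, "dz": -0.1, "ax": 0, "ay": 0, "az": 0, "grip": 15}, {"dx": 0, "dy": 0, "dz": -0.3, "ax": 0, "ay": 0, "az": 0, "grip": 15}, {"dx": 0, "dy": 0, "dz": -0.5, "ax": 0, "ay": 0, "az": 0, "grip": 15}, {"dx": 0, "dy": 0, "dz": -0.7, "ax": 0, "ay": 0, "az": 0, "grip": 15}, {"dx": 0, "dy": 0, "dz": -0.7, "ax": 0, "ay": 0, "az": 0, "grip": 15}])

```text
t: 16.85
ee_pos: [0.6069, -0.0903, 0.1256]
eef_rot: [0.002, 1.0, -0.019, 0.007]
force: [1.1, -0.3, -0.6]
opening: 0.314
```

```bash
python3 go.py .625 .115 .1 88
```

```text
t 16.85 pos [ 0.6069 -0.0903  0.1256] jaw -92.17059177902397 open 0.3135641388582816 q6 1.3327631312666128 q1 -0.2760212232606628 F [ 1.0563 -0.3007 -0.5879]
shift [ 0.0665 -1.373   0.1663] turns [-0.0034 -0.0009  0.4995] [ 0.0006 -0.0022 -0.0005]
```

jog_arm(commands=[{"dx": 0.02, "dy": -0.25, "dz": 0, "ax": 0, "ay": -0.0022, "az": 0, "grip": 15}, {"dx": 0.04, "dy": -0.5, "dz": 0, "ax": 0, "ay": -0.0022, "az": 0, "grip": 15}, {"dx": 0.06, "dy": -0.75, "dz": 0, "ax": 0, "ay": -0.0022, "az": 0, "grip": 15}, {"dx": 0.075, "dy": -1.0, "dz": 0, "ax": 0, "ay": -0.0022, "az": 0, "grip": 15}, {"dx": 0.075, "dy": -1.0, "dz": 0, "ax": 0, "ay": -0.0022, "az": 0, "grip": 15}, {"dx": 0.075, "dy": -1.0, "dz": 0, "ax": 0, "ay": -0.0022, "az": 0, "grip": 15}])

```text
t: 17.45
ee_pos: [0.623, 0.06, 0.1243]
eef_rot: [0.002, 1.0, -0.018, -0.001]
force: [0.1, 0.4, -1.1]
opening: 0.311
```

```bash
python3 go.py .626 .115 .065 88
```

```text
t 17.45 pos [0.623  0.06   0.1243] jaw -92.04267364589325 open 0.3111655732041488 q6 1.5802560081899677 q1 -0.0277036289799695 F [ 0.1472  0.3714 -1.0609]
shift [ 0.0075 -0.3685  0.3938] turns [ 0.0005 -0.001   0.4999] [ 0.0006  0.0003 -0.0001]
```

jog_arm(commands=[{"dx": 0.0075, "dy": -0.2, "dz": 0, "ax": 0.0006, "ay": 0, "az": 0, "grip": 15}, {"dx": 0.0075, "dy": -0.368, "dz": 0, "ax": 0.0006, "ay": 0, "az": 0, "grip": 15}, {"dx": 0.0075, "dy": -0.368, "dz": 0.15, "ax": 0.0006, "ay": 0, "az": 0, "grip": 15}, {"dx": 0.0075, "dy": -0.368, "dz": 0.35, "ax": 0.0006, "ay": 0, "az": 0, "grip": 15}, {"dx": 0.0075, "dy": -0.368, "dz": 0.39, "ax": 0.0006, "ay": 0, "az": 0, "grip": 15}, {"dx": 0.0075, "dy": -0.368, "dz": 0.39, "ax": 0.0006, "ay": 0, "az": 0, "grip": 15}, {"dx": 0.0075, "dy": -0.368, "dz": 0.39, "ax": 0.0006, "ay": 0, "az": 0, "grip": 15}])

```text
t: 18.15
ee_pos: [0.6267, 0.1141, 0.0666]
eef_rot: [0.0, 1.0, -0.018, -0.0]
force: [-0.7, 0.0, -1.1]
opening: 0.316
```

```bash
python3 go.py .626 .115 .0215 88
```

```text
t 18.15 pos [0.6267 0.1141 0.0666] jaw -92.10617118787978 open 0.31562233526853933 q6 1.6641224843502085 q1 0.0564835087703216 F [-0.6795  0.038  -1.108 ]
shift [-0.0049 -0.0058  0.3006] turns [ 0.0002 -0.0001  0.4997] [ 0.      0.0001 -0.0003]
```

jog_arm(commands=[{"dx": 0, "dy": 0, "dz": 0.12, "ax": 0, "ay": 0, "az": 0, "grip": 15}, {"dx": 0, "dy": 0, "dz": 0.22, "ax": 0, "ay": 0, "az": 0, "grip": 15}, {"dx": 0, "dy": 0, "dz": 0.28, "ax": 0, "ay": 0, "az": 0, "grip": 15}, {"dx": 0, "dy": 0, "dz": 0.304, "ax": 0, "ay": 0, "az": 0, "grip": 15}, {"dx": 0, "dy": 0, "dz": 0.304, "ax": 0, "ay": 0, "az": 0, "grip": 15}, {"dx": 0, "dy": 0, "dz": 0.304, "ax": 0, "ay": 0, "az": 0, "grip": 15}])

```text
t: 18.75
ee_pos: [0.6262, 0.1141, 0.0215]
eef_rot: [0.0, 1.0, -0.018, -0.001]
force: [-3.7, -1.4, 8.2]
opening: 0.31
```

jog_arm(commands=[{"dx": 0, "dy": 0, "dz": 0, "ax": 0, "ay": 0, "az": 0, "grip": 30}, {"dx": 0, "dy": 0, "dz": 0, "ax": 0, "ay": 0, "az": 0, "grip": 42}, {"dx": 0, "dy": 0, "dz": 0, "ax": 0, "ay": 0, "az": 0, "grip": 46}, {"dx": 0, "dy": 0, "dz": 0, "ax": 0, "ay": 0, "az": 0, "grip": 46}, {"dx": 0, "dy": 0, "dz": 0, "ax": 0, "ay": 0, "az": 0, "grip": 46}, {"dx": 0, "dy": 0, "dz": -0.2, "ax": 0, "ay": 0, "az": 0, "grip": 46}, {"dx": 0, "dy": 0, "dz": -0.45, "ax": 0, "ay": 0, "az": 0, "grip": 46}, {"dx": 0, "dy": 0, "dz": -0.7, "ax": 0, "ay": 0, "az": 0, "grip": 70}])

```text
t: 19.55
ee_pos: [0.6258, 0.1141, 0.1269]
eef_rot: [0.0, 1.0, -0.018, -0.002]
force: [0.7, -0.1, -0.3]
opening: 0.685
```

jog_arm(commands=[{"dx": -0.02, "dy": 0.25, "dz": 0, "ax": 0, "ay": 0, "az": 0, "grip": 75}, {"dx": -0.05, "dy": 0.5, "dz": 0, "ax": 0, "ay": 0, "az": 0, "grip": 75}, {"dx": -0.08, "dy": 0.75, "dz": 0, "ax": 0, "ay": 0, "az": 0, "grip": 75}, {"dx": -0.1, "dy": 1.0, "dz": 0, "ax": 0, "ay": 0, "az": 0, "grip": 75}])

```text
t: 19.95
ee_pos: [0.605, -0.0365, 0.1272]
eef_rot: [0.0, 1.0, -0.018, -0.002]
force: [0.5, -0.2, 0.6]
opening: 0.879
```

```bash
python3 go.py .594 -.195 .1 88
```

```text
t 19.95 pos [ 0.605  -0.0365  0.1272] jaw -92.05975326427908 open 0.8787120034638345 q6 1.4177771641886032 q1 -0.18952025091995306 F [ 0.536  -0.2347  0.5906]
shift [-0.0344  1.0585  0.1827] turns [ 0.0009 -0.0002  0.4998] [ 0.0001  0.0006 -0.0002]
```

jog_arm(commands=[{"dx": -0.01, "dy": 0.25, "dz": 0, "ax": 0, "ay": 0, "az": 0, "grip": 75}, {"dx": -0.02, "dy": 0.5, "dz": 0, "ax": 0, "ay": 0, "az": 0, "grip": 75}, {"dx": -0.034, "dy": 0.75, "dz": 0, "ax": 0, "ay": 0, "az": 0, "grip": 75}, {"dx": -0.034, "dy": 1.0, "dz": 0.1, "ax": 0, "ay": 0, "az": 0, "grip": 75}, {"dx": -0.034, "dy": 1.0, "dz": 0.25, "ax": 0, "ay": 0, "az": 0, "grip": 75}, {"dx": -0.034, "dy": 1.0, "dz": 0.35, "ax": 0, "ay": 0, "az": 0, "grip": 75}, {"dx": -0.034, "dy": 1.0, "dz": 0.35, "ax": 0, "ay": 0, "az": 0, "grip": 75}, {"dx": -0.034, "dy": 1.0, "dz": 0.35, "ax": 0, "ay": 0, "az": 0, "grip": 75}])

```text
t: 20.75
ee_pos: [0.5942, -0.1852, 0.0747]
eef_rot: [0.0, 1.0, -0.017, -0.002]
force: [0.7, -1.1, 1.6]
opening: 0.881
```

```bash
python3 go.py .594 -.195 .014 88;python3 - <<'E'
from h import *
a=cams.camera("side");b=cams.camera("top")
cv2.imwrite("pics/n7.png",np.hstack([cv2.resize(a["color"][175:255,240:320],(400,400),interpolation=cv2.INTER_CUBIC),cv2.resize(b["color"][140:240,130:230],(400,400),interpolation=cv2.INTER_CUBIC)]))
E
```

```text
t 20.75 pos [ 0.5942 -0.1852  0.0747] jaw -91.99549103191953 open 0.8805552990752802 q6 1.1788495684820621 q1 -0.42773169402245914 F [ 0.7215 -1.0751  1.5553]
shift [0.0025 0.0649 0.4048] turns [-0.0011  0.0001 -0.5   ] [0.0001 0.0007 0.    ]
```

View pics/n7.png

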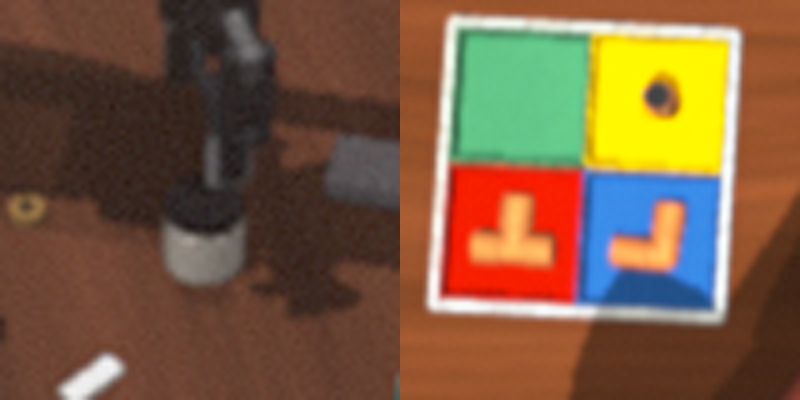

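jog_arm(commands=[{"dx": 0, "dy": 0.07, "dz": 0, "ax": 0, "ay": 0, "az": 0, "grip": 80}, {"dx": 0, "dy": 0.07, "dz": 0, "ax": 0, "ay": 0, "az": 0, "grip": 80}, {"dx": 0, "dy": 0.07, "dz": 0.1, "ax": 0, "ay": 0, "az": 0, "grip": 80}, {"dx": 0, "dy": 0.07, "dz": 0.2, "ax": 0, "ay": 0, "az": 0, "grip": 80}, {"dx": 0, "dy": 0.07, "dz": 0.3, "ax": 0, "ay": 0, "az": 0, "grip": 80}, {"dx": 0, "dy": 0.07, "dz": 0.38, "ax": 0, "ay": 0, "az": 0, "grip": 80}, {"dx": 0, "dy": 0.07, "dz": 0.4, "ax": 0, "ay": 0, "az": 0, "grip": 80}, {"dx": 0, "dy": 0.07, "dz": 0.4, "ax": 0, "ay": 0, "az": 0, "grip": 80}])

```text
t: 21.65
ee_pos: [0.594, -0.1958, 0.0147]
eef_rot: [0.0, 1.0, -0.017, -0.002]
force: [0.6, -0.6, -0.2]
opening: 0.936
```

```bash
python3 go.py .593 -.196 .014 88;python3 - <<'E'
from h import *
a=cams.camera("side")
cv2.imwrite("pics/n8.png",cv2.resize(a["color"][175:255,240:320],(480,480),interpolation=cv2.INTER_CUBIC))
E
```

```text
t 21.65 pos [ 0.594  -0.1958  0.0147] jaw -91.98242706126904 open 0.936354163115763 q6 1.1633522326955077 q1 -0.4433255147279673 F [ 0.5775 -0.5944 -0.1991]
shift [-0.0064  0.0015  0.0047] turns [-0.001   0.0001 -0.5   ] [0.0001 0.0006 0.    ]
```

View pics/n8.png

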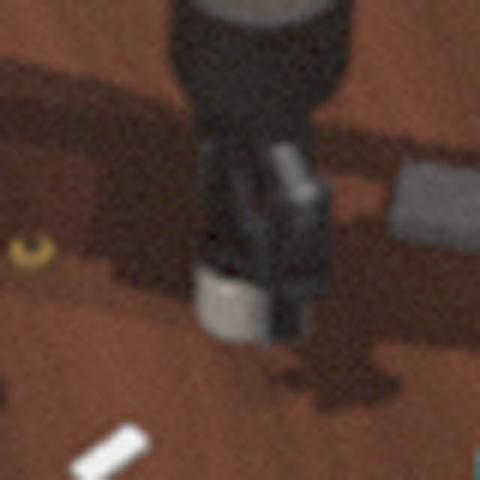

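The pot (px ~245,305) is between the jaws, undisturbed. Close and lift.

jog_arm(commands=[{"dx": -0.005, "dy": 0, "dz": 0, "ax": 0, "ay": 0, "az": 0, "grip": 65}, {"dx": -0.005, "dy": 0, "dz": 0, "ax": 0, "ay": 0, "az": 0, "grip": 55}, {"dx": -0.005, "dy": 0, "dz": 0, "ax": 0, "ay": 0, "az": 0, "grip": 30}, {"dx": -0.005, "dy": 0, "dz": 0, "ax": 0, "ay": 0, "az": 0, "grip": 30}, {"dx": -0.005, "dy": 0, "dz": 0, "ax": 0, "ay": 0, "az": 0, "grip": 30}, {"dx": -0.005, "dy": 0, "dz": 0, "ax": 0, "ay": 0, "az": 0, "grip": 30}, {"dx": -0.005, "dy": 0, "dz": 0, "ax": 0, "ay": 0, "az": 0, "grip": 30}])

```text
t: 22.4
ee_pos: [0.5947, -0.1965, 0.0168]
eef_rot: [0.001, 1.0, -0.017, -0.0]
force: [-0.6, 0.9, 6.1]
opening: 0.467
```

jog_arm(commands=[{"dx": 0, "dy": 0, "dz": -0.1, "ax": 0, "ay": 0, "az": 0, "grip": 30}, {"dx": 0, "dy": 0, "dz": -0.3, "ax": 0, "ay": 0, "az": 0, "grip": 30}, {"dx": 0, "dy": 0, "dz": -0.5, "ax": 0, "ay": 0, "az": 0, "grip": 30}, {"dx": 0, "dy": 0, "dz": -0.75, "ax": 0, "ay": 0, "az": 0, "grip": 30}, {"dx": 0, "dy": 0, "dz": -0.8, "ax": 0, "ay": 0, "az": 0, "grip": 30}, {"dx": 0, "dy": 0, "dz": -0.8, "ax": 0, "ay": 0, "az": 0, "grip": 30}])

```text
t: 23.0
ee_pos: [0.596, -0.1968, 0.1393]
eef_rot: [0.002, 1.0, -0.017, 0.002]
force: [0.2, -0.0, -1.8]
opening: 0.467
```

```bash
python3 go.py .629 .227 .13 88
```

```text
t 23.0 pos [ 0.596  -0.1968  0.1393] jaw -91.9741695541403 open 0.4674852808032877 q6 1.1626857389008987 q1 -0.4433152174370033 F [ 0.2291 -0.0488 -1.7589]
shift [ 0.1221 -2.8314  0.0519] turns [ 0.0008  0.0009 -0.4999] [ 0.0006 -0.0005  0.0001]
```

jog_arm(commands=[{"dx": 0.01, "dy": -0.2, "dz": 0, "ax": 0, "ay": 0, "az": 0, "grip": 30}, {"dx": 0.02, "dy": -0.45, "dz": 0, "ax": 0, "ay": 0, "az": 0, "grip": 30}, {"dx": 0.03, "dy": -0.7, "dz": 0, "ax": 0, "ay": 0, "az": 0, "grip": 30}, {"dx": 0.04, "dy": -1.0, "dz": 0, "ax": 0, "ay": 0, "az": 0, "grip": 30}])

```text
t: 23.4
ee_pos: [0.6055, -0.0462, 0.1361]
eef_rot: [0.002, 1.0, -0.018, -0.0]
force: [0.4, 0.3, -1.0]
opening: 0.47
```

jog_arm(commands=[{"dx": 0.01, "dy": -0.3, "dz": 0, "ax": 0, "ay": 0, "az": 0, "grip": 30}, {"dx": 0.02, "dy": -0.55, "dz": 0, "ax": 0, "ay": 0, "az": 0, "grip": 30}, {"dx": 0.03, "dy": -0.8, "dz": 0, "ax": 0, "ay": 0, "az": 0, "grip": 30}, {"dx": 0.04, "dy": -1.0, "dz": 0, "ax": 0, "ay": 0, "az": 0, "grip": 30}])

```text
t: 23.8
ee_pos: [0.615, 0.1056, 0.1329]
eef_rot: [0.002, 1.0, -0.018, -0.003]
force: [0.9, -0.6, -1.5]
opening: 0.469
```

jog_arm(commands=[{"dx": 0.01, "dy": -0.3, "dz": 0, "ax": 0, "ay": 0, "az": 0, "grip": 30}, {"dx": 0.03, "dy": -0.55, "dz": 0, "ax": 0, "ay": 0, "az": 0, "grip": 30}, {"dx": 0.04, "dy": -0.8, "dz": 0, "ax": 0, "ay": 0, "az": 0, "grip": 30}, {"dx": 0.04, "dy": -0.8, "dz": 0, "ax": 0, "ay": 0, "az": 0, "grip": 30}, {"dx": 0.04, "dy": -0.8, "dz": 0, "ax": 0, "ay": 0, "az": 0, "grip": 30}])

```text
t: 24.3
ee_pos: [0.6235, 0.2258, 0.1298]
eef_rot: [0.002, 1.0, -0.016, -0.005]
force: [-0.3, -1.2, -0.4]
opening: 0.468
```

```bash
python3 go.py .629 .227 .065 88
```

```text
t 24.3 pos [0.6235 0.2258 0.1298] jaw -91.88315594866225 open 0.46819713940140995 q6 1.8342395112307364 q1 0.22979968084547073 F [-0.2505 -1.1665 -0.3991]
shift [ 0.0404 -0.0113  0.4315] turns [-0.0023  0.0012 -0.4997] [0.0008 0.0015 0.0003]
```

jog_arm(commands=[{"dx": 0.04, "dy": -0.01, "dz": 0.0, "ax": 0.0008, "ay": 0.0015, "az": 0, "grip": 30}, {"dx": 0.04, "dy": -0.01, "dz": 0.2, "ax": 0.0008, "ay": 0.0015, "az": 0, "grip": 30}, {"dx": 0.04, "dy": -0.01, "dz": 0.4, "ax": 0.0008, "ay": 0.0015, "az": 0, "grip": 30}, {"dx": 0.04, "dy": -0.01, "dz": 0.45, "ax": 0.0008, "ay": 0.0015, "az": 0, "grip": 30}, {"dx": 0.04, "dy": -0.01, "dz": 0.45, "ax": 0.0008, "ay": 0.0015, "az": 0, "grip": 30}, {"dx": 0.04, "dy": -0.01, "dz": 0.45, "ax": 0.0008, "ay": 0.0015, "az": 0, "grip": 30}])

```text
t: 24.9
ee_pos: [0.6299, 0.2263, 0.0634]
eef_rot: [-0.0, 1.0, -0.017, 0.001]
force: [0.3, 0.4, -0.4]
opening: 0.466
```

```bash
python3 go.py .629 .227 .024 88
```

```text
t 24.9 pos [0.6299 0.2263 0.0634] jaw -91.94110269567916 open 0.46558670589205625 q6 1.8317164224809686 q1 0.22710709078785976 F [ 0.312   0.4289 -0.3974]
shift [-0.0066 -0.0044  0.2628] turns [ 0.0004 -0.0002 -0.4998] [-0.0001 -0.0003  0.0002]
```

jog_arm(commands=[{"dx": 0, "dy": 0, "dz": 0.1, "ax": 0, "ay": 0, "az": 0, "grip": 30}, {"dx": 0, "dy": 0, "dz": 0.2, "ax": 0, "ay": 0, "az": 0, "grip": 30}, {"dx": 0, "dy": 0, "dz": 0.25, "ax": 0, "ay": 0, "az": 0, "grip": 30}, {"dx": 0, "dy": 0, "dz": 0.265, "ax": 0, "ay": 0, "az": 0, "grip": 30}, {"dx": 0, "dy": 0, "dz": 0.265, "ax": 0, "ay": 0, "az": 0, "grip": 30}, {"dx": 0, "dy": 0, "dz": 0.265, "ax": 0, "ay": 0, "az": 0, "grip": 30}])

```text
t: 25.5
ee_pos: [0.6296, 0.2265, 0.0236]
eef_rot: [-0.0, 1.0, -0.017, 0.0]
force: [-3.3, -0.0, 4.6]
opening: 0.468
```

jog_arm(commands=[{"dx": 0, "dy": 0, "dz": 0, "ax": 0, "ay": 0, "az": 0, "grip": 44}, {"dx": 0, "dy": 0, "dz": 0, "ax": 0, "ay": 0, "az": 0, "grip": 54}, {"dx": 0, "dy": 0, "dz": 0, "ax": 0, "ay": 0, "az": 0, "grip": 56}, {"dx": 0, "dy": 0, "dz": 0, "ax": 0, "ay": 0, "az": 0, "grip": 56}, {"dx": 0, "dy": 0, "dz": 0, "ax": 0, "ay": 0, "az": 0, "grip": 56}, {"dx": 0, "dy": 0, "dz": -0.2, "ax": 0, "ay": 0, "az": 0, "grip": 56}, {"dx": 0, "dy": 0, "dz": -0.5, "ax": 0, "ay": 0, "az": 0, "grip": 56}, {"dx": 0, "dy": 0, "dz": -0.8, "ax": 0, "ay": 0, "az": 0, "grip": 56}])

```text
t: 26.3
ee_pos: [0.6286, 0.2262, 0.1438]
eef_rot: [-0.0, 1.0, -0.017, -0.001]
force: [0.5, -0.3, 0.7]
opening: 0.658
```

jog_arm(commands=[{"dx": 0, "dy": 0.25, "dz": -0.2, "ax": 0, "ay": 0, "az": 0, "grip": 56}, {"dx": 0, "dy": 0.5, "dz": -0.3, "ax": 0, "ay": 0, "az": 0, "grip": 56}, {"dx": 0, "dy": 0.75, "dz": -0.4, "ax": 0, "ay": 0, "az": 0, "grip": 56}, {"dx": 0, "dy": 1.0, "dz": -0.5, "ax": 0, "ay": 0, "az": 0, "grip": 56}])

```text
t: 26.7
ee_pos: [0.6235, 0.075, 0.2199]
eef_rot: [0.0, 1.0, -0.017, -0.0]
force: [-0.3, -0.2, -1.5]
opening: 0.655
```

jog_arm(commands=[{"dx": 0, "dy": 0.25, "dz": 0, "ax": 0, "ay": 0, "az": 0, "grip": 56}, {"dx": 0, "dy": 0.5, "dz": 0, "ax": 0, "ay": 0, "az": 0, "grip": 56}, {"dx": 0, "dy": 0.75, "dz": 0, "ax": 0, "ay": 0, "az": 0, "grip": 56}, {"dx": 0, "dy": 1.0, "dz": 0, "ax": 0, "ay": 0, "az": 0, "grip": 56}, {"dx": 0, "dy": 1.0, "dz": 0, "ax": 0, "ay": 0, "az": 0, "grip": 56}])

```text
t: 27.2
ee_pos: [0.6183, -0.0796, 0.22]
eef_rot: [0.001, 1.0, -0.019, -0.0]
force: [0.1, 0.7, -0.2]
opening: 0.654
```

```bash
sed -e 's/0\.png/9.png/;s/"0.npz"/"9.npz"/' a.py | sed 's/^s=robot/s=robot/' > b.py; python3 b.py | grep -v _bay
python3 - <<'E'
import numpy as np,cv2
a=np.load("side9.npz")["color"];b=np.load("top9.npz")["color"]
cv2.imwrite("pics/n9.png",np.hstack([cv2.resize(a[90:190,190:290],(400,400),interpolation=cv2.INTER_CUBIC),cv2.resize(b[140:240,130:230],(400,400),interpolation=cv2.INTER_CUBIC)]))
E
```

```text
27.2 [ 0.6183 -0.0796  0.22  ] [ 0.001   0.9998 -0.019  -0.0001] 0.6539231887158798
top ['color', 'mtx', 'camera_from_world', 'shot'] cam at [ 0.4298 -0.1127  1.47  ]
copper_tee 0.82 [146.5 191.3 169.4 205.2] [158.2875 198.5125] 240.0 [0.515  0.2314] [ 79.9125 151.     239.65  ]
copper_tee 0.68 [139.6 143.2 176.9 181. ] [159.4107 163.7956] 1008.0 [0.6286 0.2321] [129.8661 185.7669 103.8135]
copper_elbow 0.77 [355.1 195.1 377.6 213.3] [366.2112 199.7112] 232.0 [ 0.5242 -0.4412] [189.5905 201.5603  26.5474]
copper_elbow 0.72 [358.4 148.5 379.8 161.6] [369.7966 154.4294] 177.0 [ 0.6719 -0.4528] [209.     220.3559   9.9492]
copper_elbow 0.72 [189.3 157.9 203.5 170.8] [194.5802 163.7037] 81.0 [0.631 0.117] [ 54.2593 119.8519 162.3086]
copper_elbow 0.66 [376.7 228.1 395.5 244. ] [384.4619 238.1827] 197.0 [ 0.402  -0.4994] [205.0102 216.3604  10.269 ]
copper_coupling 0.37 [179.2 149.6 210.7 184.9] [191.3277 164.0918] 882.0 [0.6247 0.1218] [  7.958  235.3175 250.7177]
flux_pot 0.71 [141.7 144.2 177.6 180.8] [159.5202 162.9945] 917.0 [0.6269 0.2245] [131.1908 187.9073 100.1832]
flux_pot 0.67 
[... 507 characters left out ...]
4552  65.9149]
copper_elbow 0.77 [333.7 276.2 358.7 309.3] [346.2125 291.2864] 447.0 [ 0.6677 -0.4508] [130.736  135.6018  63.4318]
copper_elbow 0.66 [214.5 152.6 233.5 165.3] [224.3048 158.5294] 187.0 [0.5128 0.1279] [ 79.3476  99.5882 152.0428]
copper_elbow 0.64 [227.7 325.4 251.4 356.7] [237.5041 338.0041] 482.0 [ 0.3999 -0.4999] [141.2967 146.0913  63.8465]
copper_coupling 0.66 [254.7 143.9 265.8 161.3] [259.146 150.219] 137.0 [0.6161 0.0921] [ 55.1752  78.5839 112.2409]
flux_pot 0.6 [243.6 121.1 261.5 141.5] [250.7477 131.6622] 222.0 [0.6199 0.2052] [81.6937 89.473  94.2883]
steel_tee 0.75 [218.5 266.9 248.1 289.6] [233.8275 277.6573] 429.0 [ 0.4303 -0.3411] [164.0373 166.7576 174.1515]
```

View pics/n9.png

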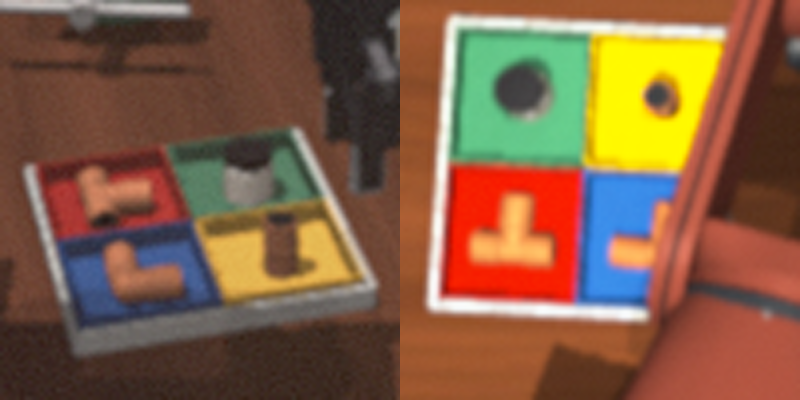

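```bash
python3 -c "
from h import *
t=dict(np.load('top9.npz'))
print(at(t,(160,162),.051),at(t,(193.8,163.5),.055))
print(workorder.job_done())"
```

```text
[0.62918852 0.22144456 0.051     ] [0.62579997 0.11286847 0.055     ]
the job is handed in; nothing more can be done
None
```

I put all four parts in their liners and handed the job in, with the last move ending at about 27 s of the 104 s allowed. The tee is in red, the elbow in blue, the coupling in yellow and the flux pot in green.

**Last checks:**
- **Placing:** in the last pictures all four sit on the liner floors, the coupling and pot upright and the tee and elbow flat. I estimate each is within about 6 mm of its liner centre. The arm partly hid the elbow in the final top view, so its position comes from an earlier, clear top view.
- **Steel parts:** the steel tee is unchanged to about 2 mm. I did not measure the steel coupling again at the end; it was in none of the gripper's paths.
- **Disagreements:** the first shape fit put the coupling about 11 mm off. The look from close by showed this, and I corrected it before gripping. The side-view fit of the pot also failed, so I used pixel readings of its lid instead. At the end, the side-view network positions differed from the top view by up to 25 mm, because the masks were projected at one assumed height. I went by the top view.

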